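# Unsnap the intake grille of a desktop air cleaner and lay it down

### The job

The filter of the desktop air cleaner is due, so take off its front grille: press the release tab on top fully down until the grille springs ajar, tip the grille forward over its lower edge and lower it gently onto the worktop in front of the cleaner, never letting it drop. Then draw it clear of the cleaner, leave it lying flat on the worktop with its inner side up, and do not disturb the other things on the desk.

Things in the scene. Friction and masses are not known exactly. Their poses are not given: they have to be found in the camera images.
- air_cleaner: Grey wedge-shaped desktop air cleaner, fixed, 137 deep (x), 186 wide (y), 83 mm high. Origin under its middle; x to its back, z up. The front (-x) faces the robot's right at a slant and leans back 35 deg. Top deck at z 83, x 6 to 70. Sill bar across the foot of the front: x -67 to -62, z 12 to 16. Cheeks flank the grille at y 77 to 93, not standing out beyond its face.
- grille: Black slatted loose grille, 140 g, panel 80 (top to bottom edge) x 150 wide x 4 mm. Origin mid-panel on the outer face; x from top edge to bottom edge, y along the width, z inward. z axis is 125 deg from vertical when snapped in, 105 ajar, 90 upright, 0 when it lies inner side up. Snapped in, origin at (-35, 0, 50) mm in the cleaner's frame.
- grille_top (a point): Middle of the grille's top edge, outer face (grille x -40, z 0); at (-12, 0, 83) in the cleaner's frame when shut. From this edge a flange 16 long, 4 thick, of full width leads backward, level with the deck when shut; its free edge is at grille x -49, z 13 mm. In the middle 40 mm of its width a 4 mm thick keeper hangs at that free edge, to 11 mm below the flange's top.
- grille_foot (a point): Middle of the line through the ends of two flat tongues (22 wide, at y +-45, 12 mm beyond the bottom edge; grille x 52, z 2). They hook under the sill; nothing else holds the grille below: it pivots over the sill and slides free to the front once it lies about level. Tipped past upright it falls forward unless something in front of its top edge holds it back.
- release_tab (a joint): 0 = up, grows as the tab is pressed straight down (m), stop at 0.009. Spring 2 N at first, 5 N at the stop, plus 1 to 2 N latch friction; it comes up when let go. From 0.0065 on the latch is off and two damped plungers push the grille ajar by about 20 deg within 1.5 s: top edge 25 mm forward, 12 mm up; there it rests, leaning back 15 deg, free to be tipped on.
- tab_top (a point): Middle of the top of the release tab, a ridged black key 20 (x) x 44 (y) mm, standing 12 mm above the deck behind the middle of the grille; at (18, 0, 94) mm in the cleaner's frame when up. Pressed home it is still 3 mm above the deck.
- sill (a point): Middle of the upper rear edge of the sill, at (-62, 0, 16) mm in the cleaner's frame.
- stapler: Black desk stapler, 38 x 144 (y) x 46 mm, behind the cleaner. Origin under its middle.
- sticky_pad_1: Pad of sticky notes, 76 x 76 x 12 mm, beside the cleaner (its +y side). Origin under its middle.
- marker_black: Black marker lying flat, 16 x 133 (y) x 19 mm, in front of the cleaner, to its +y side. Origin under its middle.
- staple_box_1: Small carton, 34 x 60 (y) x 19 mm, in front of the cleaner, to its -y side. Origin under its middle.
- eraser: Eraser in a blue sleeve, 22 x 54 (y) x 12 mm, far right. Origin under its middle.
- pen_blue: Blue pen lying flat, 10 x 150 (y) x 13 mm, far left. Origin under its middle.
- glue_stick: Glue stick standing, 24 mm diameter, 88 mm high, far left. Origin under its middle.

How it is judged:
By the outcome, as a careful person would: the job done as asked, in the order asked, and still so for the second after the job is handed in, with the robot touching nothing.
It also fails if it takes over 64 s, if anything falls off the work surface, if the arm or the gripper's body presses on something with over 40 N, if the wrist force passes 120 N, or if a joint passes its speed limit or range.

### The arm

A 6-joint arm with a two-finger parallel gripper is mounted at the origin on a cart in front of the work surface, level with it; the furniture and walls round the work are solid. World frame = base frame: x ahead of the robot, y to its left, z up, the work surface at z = 0. Lengths are in m, angles in rad, forces in N, time in s.
With the tool pointing down it reaches from about 0.3 to 0.825 m from the base axis. Payload 5.4 kg.
Tool frame: the origin (TCP) lies midway between the tips of the shut fingers; the grasp point (between the pads) lies 19 mm behind it; z points along the fingers, y is the line along which they close (so a half turn about z gives the same grasp; the last joint's range is limited). The gripper opens to 92 mm and grips with 3 to 60 N. Pads are 20 mm wide; open, the fingers measure 128 mm over their backs; the gripper's body (75 mm by 189 mm) begins 69 mm behind the grasp point.
Start: joints at [-1.515, 0.158, 1.597, -0, 1.386, -0.21], TCP at [0.151, -0.555, 0.215] pointing down, gripper open.
Joint ranges: [-2.91, 2.91], [-0.94, 2.29], [0.18, 2.7], [-1.29, 4.43], [0.17, 2.64], [-3, 3]. Speed limits (rad/s): [2.57, 2.57, 3.14, 3.14, 3.14, 3.14].

### API

Orientations are given as a rotation vector (axis times angle).
In Python, from bench import manip gives the robot as it stands.
- The arm moves only by the shell command python3 -m creep 'ROWS' [FORCE]. ROWS is JSON, a list of rows, each an object of numbers: "ax", "ay", "az": the turn, a rotation vector about the tool's x, y, z in degrees; "dx", "dy", "dz": the shift along the tool's x, y, z in m; "jaw": the opening, from 0 (shut) to 1 (fully open). In form: [{"ax": .., "ay": .., "az": .., "dx": .., "dy": .., "dz": .., "jaw": ..}, ...]. A call has 1 to 20 rows; each row shifts and turns the commanded pose from where the row before left it, along the tool's axes as they then stand; what a row does not reach is not made up. A row lasts 1/10 s, in which the tool goes at most 50 mm and 8.59 degrees, less where a joint would pass 70% of its speed; a pose out of reach is approached as far as the arm can. A call with a gripper value outside its range is refused whole. The fingers move at their own pace and stop on an object; FORCE is the grip in N (left out, the last holds). Time passes only in rows, so rows that do not move let the fingers close. It gives the time, the measured TCP pose, the force, the opening and the grip force at its end, in the units of the state.
- manip.observe(): the state, without advancing time (a new reading comes with each control period).
- manip.grab_frame(name): name is "scene" or "top" or "wrist"; returns (picture, depth): 384x512x3 uint8, red, green, blue; 384x512 float32, m along the optical axis (not along the pixel's ray), 0 where there is no reading.
- manip.camera_info(name): a dict with "fx", "fy", "cx", "cy" (pixels), "cam_to_world" (4x4, takes a point from camera to world coordinates); the wrist camera has in their place "mount" (4x4, takes a point from camera to tool coordinates, whose origin is the TCP and whose axes are the flange's). Camera axes: x right, y down, z forward; pixel columns grow to the right and rows downward; lengths in m; the calibration is good to about 2 mm. A picture is of the moment at which its call begins: read the wrist's pose just before it. camera_info takes no time and is no camera call.
- manip.sign_off(): hands the job in; it is judged then, once.
The state is a dict: "clock": time; "joints": joint angles; "joint_vel": joint speeds; "tau": joint torques, N m; "position": TCP position; "ee_rot": TCP orientation; "ft_force": force on the tool from outside, world axes, zero at the start; "torque": the same for the moment, N m; "width": finger opening in m; "finger_force": force on a finger pad.
Only numpy, scipy, OpenCV 4.12 (cv2) and the standard library are available. Lean on these libraries where they do the work, as an engineer would, in place of code of your own. Each camera call takes 0.05 s, during which the arm holds its last target. There are 200 camera calls.

## Working session

There is one attempt and no reset: what is moved stays moved. The work goes in short steps, Python scripts to look and compute and a shell command to move; the robot and the scene stay as the last step left them, time stands still between calls to the robot, and variables do not carry over. Pictures are saved under pics/ and viewed, at most 13 in all, crops included, and the job is handed in when it is done.

```bash
mkdir -p pics; ls; python3 - <<'E'
from bench import manip
import cv2,numpy as np
s=manip.observe();print({k:np.round(v,3).tolist() for k,v in s.items()})
for n in("scene","top"):
    i=manip.camera_info(n);print(n,i)
    p,d=manip.grab_frame(n);cv2.imwrite(f"pics/{n}0.png",p[:,:,::-1]);np.save(f"pics/{n}0.npy",d)
print(manip.camera_info("wrist"))
E
```

```text
pics
{'clock': 0.0, 'joints': [-1.515, 0.159, 1.598, -0.0, 1.386, -0.21], 'joint_vel': [0.0, -0.001, 0.001, -0.001, -0.001, 0.001], 'tau': [-0.001, -38.557, -32.211, 0.07, 0.038, -0.0], 'position': [0.151, -0.554, 0.214], 'ee_rot': [-3.112, -0.416, -0.0], 'ft_force': [0.058, 0.297, -0.375], 'torque': [0.041, -0.015, 0.001], 'finger_force': 0.0, 'width': 0.092}
scene {'fx': 359.8520223698341, 'fy': 359.8520223698341, 'cx': 255.18329065711362, 'cy': 192.5142929944075, 'cam_to_world': array([[-0.87039919, -0.31751857,  0.37628075,  0.07823268],
       [-0.49220535,  0.57947673, -0.64956956,  0.84746969],
       [-0.01179554, -0.75059222, -0.66066042,  0.93602977],
       [ 0.        ,  0.        ,  0.        ,  1.        ]])}
top {'fx': 356.8889550513013, 'fy': 356.8889550513013, 'cx': 253.48933192959248, 'cy': 192.9302213233249, 'cam_to_world': array([[ 0.01663472, -0.98432719,  0.17556555,  0.37348559],
       [-0.99938157, -0.02180897, -0.02758362,  0.03593234],
       [ 0.03098021, -0.17499813, -0.98408124,  1.17839305],
       [ 0.        ,  0.        ,  0.        ,  1.        ]])}
{'fx': 290.38146049435954, 'fy': 290.38146049435954, 'cx': 256.6948141731281, 'cy': 192.12568249337295, 'mount': array([[-9.73002552e-04, -9.63541004e-01, -2.67558939e-01,
         7.45444372e-02],
       [ 9.99999313e-01, -1.11232821e-03,  3.69159615e-04,
        -3.47285816e-05],
       [-6.53313782e-04, -2.67558396e-01,  9.63541425e-01,
        -1.70970773e-01],
       [ 0.00000000e+00,  0.00000000e+00,  0.00000000e+00,
         1.00000000e+00]])}
```

View pics/scene0.png

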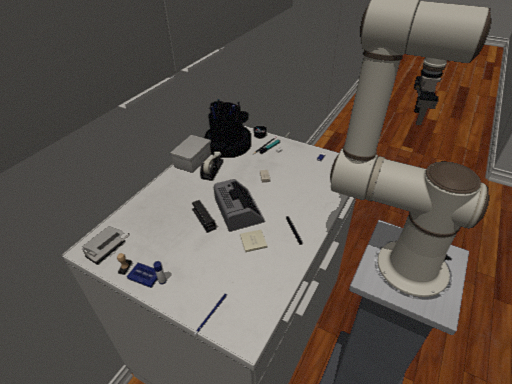

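View pics/top0.png

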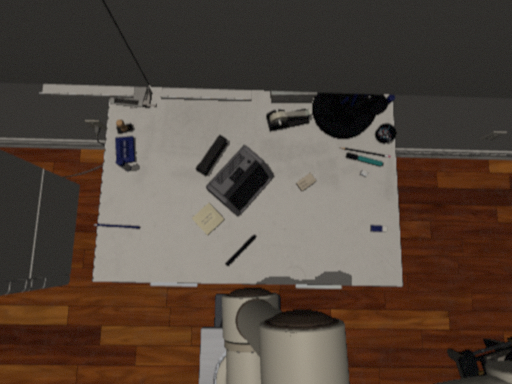

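The scene view shows the cleaner at about (238,203). In the top view it is at (240,180), with the black grille facing lower right (the robot's right), the marker at (241,250), the box at (306,182) and the sticky pad at (209,219). Next I measure from the depth images.

```bash
cat > h.py <<'E'
from bench import manip
import numpy as np,cv2
from scipy.spatial.transform import Rotation as R
def cloud(d,n,T=None):
    i=manip.camera_info(n)
    v,u=np.mgrid[:384,:512]
    P=np.stack([(u-i['cx'])/i['fx']*d,(v-i['cy'])/i['fy']*d,d,np.ones_like(d)],-1)
    return (P@(i['cam_to_world'] if T is None else T).T)[...,:3]
def toolT():
    s=manip.observe();T=np.eye(4);T[:3,:3]=R.from_rotvec(s['ee_rot']).as_matrix();T[:3,3]=s['position'];return T
E
python3 - <<'E'
from h import *
for n in("top","scene"):
    d=np.load(f"pics/{n}0.npy");W=cloud(d,n);im=cv2.imread(f"pics/{n}0.png")
    m=(d>0)&(W[...,0]>.2)&(W[...,0]<.75)&(W[...,1]>-.25)&(W[...,1]<.35)
    t=m&(abs(W[...,2])<.006);print(n,"table z",np.median(W[t][:,2]))
    h=(m&(W[...,2]>.008)&(W[...,2]<.12)).astype(np.uint8)
    k,l,st,c=cv2.connectedComponentsWithStats(h)
    for j in range(1,k):
        if st[j,4]<15: continue
        P=W[l==j];r=cv2.minAreaRect((P[:,:2]*1000).astype(np.float32))
        print(st[j],"rect",np.round(r[0]),np.round(r[1]),round(r[2],1),"zmax",P[:,2].max().round(3))
    # deck
    for lo,hi in((.079,.088),(.090,.099)):
        q=m&(W[...,2]>lo)&(W[...,2]<hi)
        P=W[q];
        if len(P)>5:
            r=cv2.minAreaRect((P[:,:2]*1000).astype(np.float32));print(lo,len(P),np.round(r[0]),np.round(r[1]),round(r[2],1),np.median(P[:,2]))
im=cv2.imread("pics/top0.png")[135:225,190:330];a=cv2.resize(im,None,fx=5,fy=5,interpolation=3)
cv2.imwrite("pics/c0.png",np.clip(a*1.8,0,255))
E
```

```text
top table z 0.0002630599504112041
[195 140  32  36 447] rect [702. 148.] [ 38. 130.] 59.1 zmax 0.055
[ 206  144   68   72 2557] rect [618.  47.] [137. 186.] 49.9 zmax 0.099
[296 172  20  18 189] rect [ 626. -171.] [34. 61.] 36.1 zmax 0.025
[192 202  32  33 536] rect [496. 152.] [76. 76.] 44.4 zmax 0.02
[225 234  31  32 182] rect [396.  42.] [ 14. 131.] 45.9 zmax 0.024
0.079 1245 [632.  64.] [ 86. 185.] 50.3 0.08260123703686406
0.09 88 [622.  64.] [20. 57.] 50.4 0.09477838637422253
scene table z 0.000620202194476116
[260 169  10  13  96] rect [ 628. -178.] [33. 82.] 35.5 zmax 0.025
[ 214  179   51   52 1690] rect [613.  47.] [138. 191.] 49.9 zmax 0.099
[194 200  23  32 349] rect [698. 151.] [ 38. 127.] 61.5 zmax 0.05
[286 216  17  28 124] rect [391.  42.] [ 16. 133.] 46.3 zmax 0.022
[240 229  28  22 402] rect [492. 151.] [76. 80.] 44.4 zmax 0.018
0.079 700 [628.  64.] [ 84. 188.] 51.4 0.0829281765260439
0.09 49 [626.  58.] [19. 46.] 49.7 0.09520479557704231[ WARN:0@0.265] global loadsave.cpp:1063 imwrite_ Unsupported depth image for selected encoder is fallbacked to CV_8U.
```

View pics/c0.png

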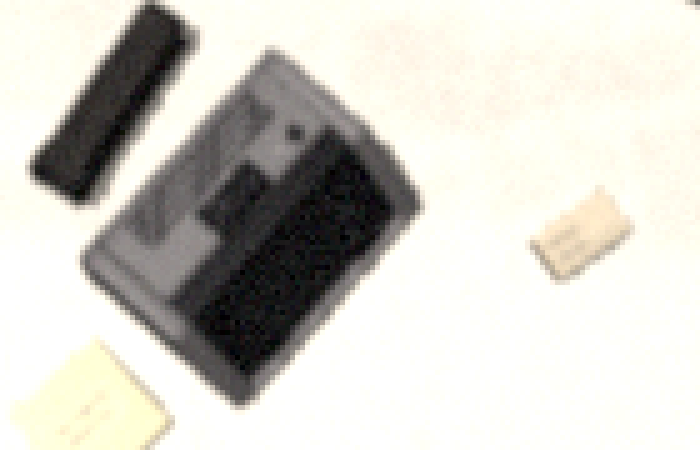

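Top crop: the key sits at crop (237,195), behind the middle of the black grille; the box is at (580,235), and the space in front is free. The cleaner fits at about (0.616, 0.047), with its x axis at 50° world yaw. I move over the tab with the fingers shut, then check with the wrist camera.

```bash
R='{"dx":0.031,"dy":-0.0234,"jaw":0}'; python3 -m creep '[{"dx":0.03,"dy":-0.0227,"jaw":0},{"dx":0.03,"dy":-0.0227,"jaw":0},{"dx":0.03,"dy":-0.0227,"jaw":0},{"dx":0.03,"dy":-0.0227,"jaw":0},{"dx":0.03,"dy":-0.0227,"jaw":0},{"dx":0.03,"dy":-0.0227,"jaw":0},{"dx":0.03,"dy":-0.0227,"jaw":0},{"dx":0.03,"dy":-0.0227,"jaw":0},{"dx":0.03,"dy":-0.0227,"jaw":0},{"dx":0.03,"dy":-0.0227,"jaw":0},{"dx":0.03,"dy":-0.0227,"jaw":0},{"dx":0.03,"dy":-0.0227,"jaw":0},{"dx":0.03,"dy":-0.0227,"jaw":0},{"dx":0.03,"dy":-0.0227,"jaw":0},{"az":-5.8,"jaw":0},{"az":-5.8,"jaw":0},{"az":-5.8,"jaw":0},{"az":-5.8,"jaw":0},{"az":-5.8,"jaw":0},{"az":-5.8,"jaw":0}]' 10
```

```text
invalid input at $[0]: expected keys ax, ay, az, dx, dy, dz, jaw
```

```bash
python3 -m creep '[{"ax":0,"ay":0,"az":0,"dx":0.03,"dy":-0.0227,"dz":0,"jaw":0},{"ax":0,"ay":0,"az":0,"dx":0.03,"dy":-0.0227,"dz":0,"jaw":0},{"ax":0,"ay":0,"az":0,"dx":0.03,"dy":-0.0227,"dz":0,"jaw":0},{"ax":0,"ay":0,"az":0,"dx":0.03,"dy":-0.0227,"dz":0,"jaw":0},{"ax":0,"ay":0,"az":0,"dx":0.03,"dy":-0.0227,"dz":0,"jaw":0},{"ax":0,"ay":0,"az":0,"dx":0.03,"dy":-0.0227,"dz":0,"jaw":0},{"ax":0,"ay":0,"az":0,"dx":0.03,"dy":-0.0227,"dz":0,"jaw":0},{"ax":0,"ay":0,"az":0,"dx":0.03,"dy":-0.0227,"dz":0,"jaw":0},{"ax":0,"ay":0,"az":0,"dx":0.03,"dy":-0.0227,"dz":0,"jaw":0},{"ax":0,"ay":0,"az":0,"dx":0.03,"dy":-0.0227,"dz":0,"jaw":0},{"ax":0,"ay":0,"az":0,"dx":0.03,"dy":-0.0227,"dz":0,"jaw":0},{"ax":0,"ay":0,"az":0,"dx":0.03,"dy":-0.0227,"dz":0,"jaw":0},{"ax":0,"ay":0,"az":0,"dx":0.03,"dy":-0.0227,"dz":0,"jaw":0},{"ax":0,"ay":0,"az":0,"dx":0.03,"dy":-0.0227,"dz":0,"jaw":0},{"ax":0,"ay":0,"az":-5.8,"dx":0,"dy":0,"dz":0,"jaw":0},{"ax":0,"ay":0,"az":-5.8,"dx":0,"dy":0,"dz":0,"jaw":0},{"ax":0,"ay":0,"az":-5.8,"dx":0,"dy":0,"dz":0,"jaw":0},{"ax":0,"ay":0,"az":-5.8,"dx":0,"dy":0,"dz":0,"jaw":0},{"ax":0,"ay":0,"az":-5.8,"dx":0,"dy":0,"dz":0,"jaw":0},{"ax":0,"ay":0,"az":-5.8,"dx":0,"dy":0,"dz":0,"jaw":0}]' 10
```

```text
clock: 2.1
position: [0.4725, -0.1376, 0.2141]
ee_rot: [-2.843, -1.334, 0.001]
ft_force: [-0.8, -0.3, -0.9]
width: 0.0003
finger_force: 0.0
```

```bash
cat >> h.py <<'E'
def wrist(name=None):
    T=toolT();p,d=manip.grab_frame("wrist")
    if name: cv2.imwrite(f"pics/{name}.png",np.clip(p[:,:,::-1]*1.5,0,255).astype(np.uint8))
    return cloud(d,"wrist",T@manip.camera_info("wrist")['mount']),d,p
def cl(W,c=(.616,.047),a=50.):
    a=np.radians(a);D=W[...,:2]-np.array(c)
    return np.stack([D@[np.cos(a),np.sin(a)],D@[-np.sin(a),np.cos(a)],W[...,2]],-1)*1000
E
python3 - <<'E'
from h import *
W,d,p=wrist("w0")
C=cl(W);ok=(d>0)&(abs(C[...,0])<120)&(abs(C[...,1])<130)
for lo,hi,t in((10,120,"all"),(79,87,"deck"),(91,100,"tab")):
    P=C[ok&(C[...,2]>lo)&(C[...,2]<hi)]
    if len(P)>20:
        r=cv2.minAreaRect(P[:,:2].astype(np.float32));print(t,len(P),np.round(r[0],1),np.round(r[1],1),round(r[2],1),"pct x",np.percentile(P[:,0],[1,50,99]).round(1),"y",np.percentile(P[:,1],[1,50,99]).round(1),"z",np.median(P[:,2]).round(1))
E
```

```text
all 5203 [-57.1  18.6] [222.9  31.5] 88.2 pct x [-71.1 -56.8 -46.1] y [-90.1  -0.2  91.5] z 26.8
```

View pics/w0.png

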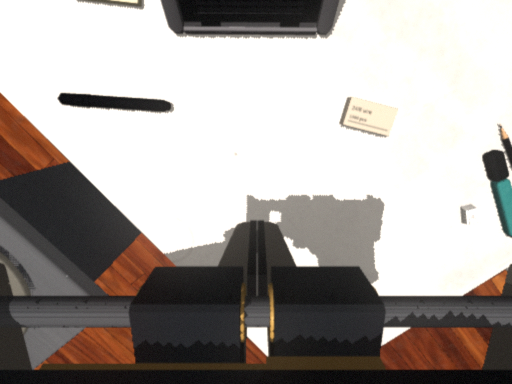

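The wrist view shows the cleaner's front foot at the top (170–345, 30), the marker at (115,102) and the box at (370,117). I drive on over the cleaner and measure again.

```bash
python3 -m creep '[{"ax":0,"ay":0,"az":0,"dx":0.025,"dy":-0.001,"dz":0,"jaw":0},{"ax":0,"ay":0,"az":0,"dx":0.025,"dy":-0.001,"dz":0,"jaw":0},{"ax":0,"ay":0,"az":0,"dx":0.025,"dy":-0.001,"dz":0,"jaw":0},{"ax":0,"ay":0,"az":0,"dx":0.025,"dy":-0.001,"dz":0,"jaw":0},{"ax":0,"ay":0,"az":0,"dx":0.025,"dy":-0.001,"dz":0,"jaw":0},{"ax":0,"ay":0,"az":0,"dx":0.025,"dy":-0.001,"dz":0,"jaw":0},{"ax":0,"ay":0,"az":0,"dx":0.025,"dy":-0.001,"dz":0,"jaw":0},{"ax":0,"ay":0,"az":0,"dx":0.025,"dy":-0.001,"dz":0,"jaw":0},{"ax":0,"ay":0,"az":0,"dx":0.025,"dy":-0.001,"dz":0,"jaw":0},{"ax":0,"ay":0,"az":0,"dx":0,"dy":0,"dz":0,"jaw":0}]'
python3 - <<'E'
from h import *
W,d,p=wrist("w1")
C=cl(W);ok=(d>0)&(abs(C[...,0])<120)&(abs(C[...,1])<130)
print(cl(toolT()[:3,3]).round(1))
for lo,hi,t in((10,120,"all"),(79,87,"deck"),(91,100,"tab")):
    P=C[ok&(C[...,2]>lo)&(C[...,2]<hi)]
    if len(P)>20:
        r=cv2.minAreaRect(P[:,:2].astype(np.float32));print(t,len(P),np.round(r[0],1),np.round(r[1],1),round(r[2],1),"pct x",np.percentile(P[:,0],[1,50,99]).round(1),"y",np.percentile(P[:,1],[1,50,99]).round(1),"z",np.median(P[:,2]).round(1))
E
```

```text
clock: 3.15
position: [0.6111, 0.0425, 0.2139]
ee_rot: [-2.845, -1.329, 0.0]
ft_force: [1.0, -0.1, 0.6]
width: 0.0008
finger_force: 0.0
[ -8.1   0.6 213.9]
all 18946 [24.4 18.6] [222.6 191.3] 89.9 pct x [-68.6  19.2 118.1] y [-89.1   5.2 125.7] z 82.8
deck 12052 [20.5  0.5] [185.8  85. ] 89.7 pct x [-18.5  26.6  60.6] y [-89.6   0.1  90.8] z 83.4
tab 848 [14.1  0.6] [19.8 44. ] 0.2 pct x [ 4.3 14.7 23.8] y [-21.2   0.1  21.5] z 95.5
```

View pics/w1.png

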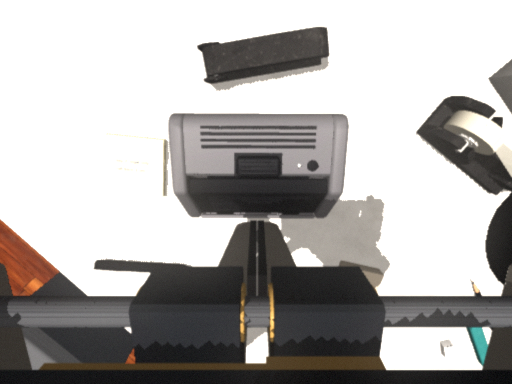

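The wrist view shows the key at (257,165) and the grille below it at (257,192). The tab centre lies at (14.1, 0.6) in my frame, so I shift the cleaner origin to (0.613, 0.044). Now I go over the tab and down to contact.

```bash
sed -i 's/c=(.616,.047)/c=(.613,.044)/' h.py; python3 -m creep '[{"ax":0,"ay":0,"az":0,"dx":0.0118,"dy":0,"dz":0,"jaw":0},{"ax":0,"ay":0,"az":0,"dx":0.0118,"dy":0,"dz":0,"jaw":0},{"ax":0,"ay":0,"az":0,"dx":0,"dy":0,"dz":0.025,"jaw":0},{"ax":0,"ay":0,"az":0,"dx":0,"dy":0,"dz":0.025,"jaw":0},{"ax":0,"ay":0,"az":0,"dx":0,"dy":0,"dz":0.025,"jaw":0},{"ax":0,"ay":0,"az":0,"dx":0,"dy":0,"dz":0.025,"jaw":0},{"ax":0,"ay":0,"az":0,"dx":0,"dy":0,"dz":0.01,"jaw":0},{"ax":0,"ay":0,"az":0,"dx":0,"dy":0,"dz":0.005,"jaw":0},{"ax":0,"ay":0,"az":0,"dx":0,"dy":0,"dz":0.002,"jaw":0},{"ax":0,"ay":0,"az":0,"dx":0,"dy":0,"dz":0.002,"jaw":0},{"ax":0,"ay":0,"az":0,"dx":0,"dy":0,"dz":0.002,"jaw":0},{"ax":0,"ay":0,"az":0,"dx":0,"dy":0,"dz":0.002,"jaw":0},{"ax":0,"ay":0,"az":0,"dx":0,"dy":0,"dz":0.002,"jaw":0},{"ax":0,"ay":0,"az":0,"dx":0,"dy":0,"dz":0.002,"jaw":0},{"ax":0,"ay":0,"az":0,"dx":0,"dy":0,"dz":0,"jaw":0}]'
```

```text
clock: 4.7
position: [0.6265, 0.0584, 0.0882]
ee_rot: [2.846, 1.328, 0.003]
ft_force: [2.3, 0.5, 4.1]
width: 0.0004
finger_force: 1.9
```

```bash
python3 -m creep '[{"ax":0,"ay":0,"az":0,"dx":0,"dy":0,"dz":0.001,"jaw":0},{"ax":0,"ay":0,"az":0,"dx":0,"dy":0,"dz":0.001,"jaw":0},{"ax":0,"ay":0,"az":0,"dx":0,"dy":0,"dz":0.001,"jaw":0},{"ax":0,"ay":0,"az":0,"dx":0,"dy":0,"dz":0.001,"jaw":0},{"ax":0,"ay":0,"az":0,"dx":0,"dy":0,"dz":0,"jaw":0},{"ax":0,"ay":0,"az":0,"dx":0,"dy":0,"dz":0,"jaw":0}]'
```

```text
clock: 5.3
position: [0.6267, 0.0585, 0.0858]
ee_rot: [2.846, 1.328, 0.003]
ft_force: [-0.7, -0.0, 12.9]
width: 0.0005
finger_force: 6.4
```

The force rose to 13 N, so the tab is on its stop. I hold 1.5 s for the plungers, then lift and look.

```bash
python3 -m creep '[{"ax":0,"ay":0,"az":0,"dx":0,"dy":0,"dz":0,"jaw":0},{"ax":0,"ay":0,"az":0,"dx":0,"dy":0,"dz":0,"jaw":0},{"ax":0,"ay":0,"az":0,"dx":0,"dy":0,"dz":0,"jaw":0},{"ax":0,"ay":0,"az":0,"dx":0,"dy":0,"dz":0,"jaw":0},{"ax":0,"ay":0,"az":0,"dx":0,"dy":0,"dz":0,"jaw":0},{"ax":0,"ay":0,"az":0,"dx":0,"dy":0,"dz":0,"jaw":0},{"ax":0,"ay":0,"az":0,"dx":0,"dy":0,"dz":0,"jaw":0},{"ax":0,"ay":0,"az":0,"dx":0,"dy":0,"dz":0,"jaw":0},{"ax":0,"ay":0,"az":0,"dx":0,"dy":0,"dz":0,"jaw":0},{"ax":0,"ay":0,"az":0,"dx":0,"dy":0,"dz":0,"jaw":0},{"ax":0,"ay":0,"az":0,"dx":0,"dy":0,"dz":0,"jaw":0},{"ax":0,"ay":0,"az":0,"dx":0,"dy":0,"dz":0,"jaw":0},{"ax":0,"ay":0,"az":0,"dx":0,"dy":0,"dz":0,"jaw":0},{"ax":0,"ay":0,"az":0,"dx":0,"dy":0,"dz":-0.01,"jaw":0},{"ax":0,"ay":0,"az":0,"dx":0,"dy":0,"dz":-0.03,"jaw":0},{"ax":0,"ay":0,"az":0,"dx":0,"dy":0,"dz":-0.04,"jaw":0},{"ax":0,"ay":0,"az":0,"dx":0,"dy":0,"dz":-0.04,"jaw":0},{"ax":0,"ay":0,"az":0,"dx":-0.015,"dy":0,"dz":-0.01,"jaw":0.5},{"ax":0,"ay":0,"az":0,"dx":-0.015,"dy":0,"dz":0,"jaw":0.5},{"ax":0,"ay":0,"az":0,"dx":0,"dy":0,"dz":0,"jaw":0.5}]'
python3 - <<'E'
from h import *
W,d,p=wrist("w2")
C=cl(W);ok=(d>0)&(abs(C[...,0])<90)&(abs(C[...,1])<100)
print(cl(toolT()[:3,3]).round(1),manip.observe()['joints'])
# profile in x-z by y strips
for y0,y1 in((-10,10),(26,44),(-44,-26),(55,70)):
    m=ok&(C[...,1]>y0)&(C[...,1]<y1);P=C[m];
    print(y0,[(int(x),P[(P[:,0]>=x)&(P[:,0]<x+4)][:,2].max().round(0)) for x in range(-60,40,4) if ((P[:,0]>=x)&(P[:,0]<x+4)).any()])
E
```

```text
clock: 7.3
position: [0.6048, 0.0347, 0.2129]
ee_rot: [-2.847, -1.326, 0.004]
ft_force: [-0.5, -0.5, 0.3]
width: 0.0227
finger_force: 0.0
[-11.7   0.5 212.4] [-1.40877492e-01  2.42130484e-01  1.50490476e+00  1.22007788e-04
  1.39775025e+00  5.57793825e-01]
-10 [(-48, np.float64(8.0)), (-44, np.float64(95.0)), (-40, np.float64(98.0)), (-36, np.float64(99.0)), (-32, np.float64(101.0)), (-28, np.float64(102.0)), (-24, np.float64(101.0)), (-20, np.float64(44.0)), (-16, np.float64(50.0)), (-8, np.float64(79.0)), (-4, np.float64(80.0)), (0, np.float64(329.0)), (4, np.float64(331.0)), (8, np.float64(339.0)), (12, np.float64(321.0)), (16, np.float64(98.0)), (20, np.float64(98.0)), (24, np.float64(98.0)), (28, np.float64(85.0)), (32, np.float64(85.0)), (36, np.float64(86.0))]
26 [(-52, np.float64(7.0)), (-48, np.float64(7.0)), (-44, np.float64(95.0)), (-40, np.float64(98.0)), (-36, np.float64(99.0)), (-32, np.float64(101.0)), (-28, np.float64(102.0)), (-24, np.float64(101.0)), (-20, np.float64(44.0)), (-16, np.float64(51.0)), (-12, np.float64(55.0)), (-8, np.float64(60.0)), (-4, np.float64(27
[... 686 characters left out ...]
at64(327.0)), (20, np.float64(86.0)), (24, np.float64(85.0)), (28, np.float64(85.0)), (32, np.float64(86.0)), (36, np.float64(85.0))]
55 [(-52, np.float64(8.0)), (-48, np.float64(7.0)), (-44, np.float64(95.0)), (-40, np.float64(98.0)), (-36, np.float64(99.0)), (-32, np.float64(100.0)), (-28, np.float64(102.0)), (-24, np.float64(68.0)), (-20, np.float64(65.0)), (-16, np.float64(62.0)), (-12, np.float64(64.0)), (-8, np.float64(61.0)), (-4, np.float64(65.0)), (0, np.float64(62.0)), (4, np.float64(320.0)), (8, np.float64(334.0)), (12, np.float64(321.0)), (16, np.float64(85.0)), (20, np.float64(85.0)), (24, np.float64(85.0)), (28, np.float64(85.0)), (32, np.float64(85.0)), (36, np.float64(85.0))]
```

View pics/w2.png

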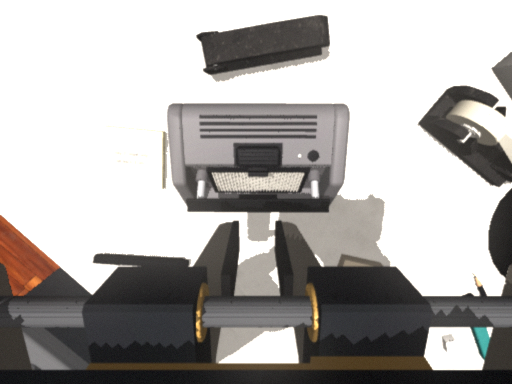

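The grille is ajar: its top edge is at (257,205), the flange's free edge at about x=-22 mm, and the keeper sits mid-flange at (258,172). The plungers are at (202,185) and (315,185), well outboard. My plan is to straddle the keeper along y from behind, tool tilted 50°, pinch it, and rotate the grille rigidly about the sill. I tilt the tool first.

```bash
python3 -m creep '[{"ax":0,"ay":-5,"az":0,"dx":0,"dy":0,"dz":0,"jaw":0.6},{"ax":0,"ay":-5,"az":0,"dx":0,"dy":0,"dz":0,"jaw":0.6},{"ax":0,"ay":-5,"az":0,"dx":0,"dy":0,"dz":0,"jaw":0.6},{"ax":0,"ay":-5,"az":0,"dx":0,"dy":0,"dz":0,"jaw":0.6},{"ax":0,"ay":-5,"az":0,"dx":0,"dy":0,"dz":0,"jaw":0.6},{"ax":0,"ay":-5,"az":0,"dx":0,"dy":0,"dz":0,"jaw":0.6},{"ax":0,"ay":-5,"az":0,"dx":0,"dy":0,"dz":0,"jaw":0.6},{"ax":0,"ay":-5,"az":0,"dx":0,"dy":0,"dz":0,"jaw":0.6},{"ax":0,"ay":-5,"az":0,"dx":0,"dy":0,"dz":0,"jaw":0.6},{"ax":0,"ay":-5,"az":0,"dx":0,"dy":0,"dz":0,"jaw":0.6},{"ax":0,"ay":0,"az":0,"dx":0,"dy":0,"dz":0,"jaw":0.6}]'
cat >> h.py <<'E'
def rep(tx,tz):
    """cleaner-frame tool pose and tool-frame shift to reach TCP (tx,0,tz) mm"""
    s=manip.observe();T=toolT();a=np.radians(50);Q=np.array([[np.cos(a),np.sin(a),0],[-np.sin(a),np.cos(a),0],[0,0,1]])
    M=Q@T[:3,:3];p=cl(T[:3,3]);print("tcp",p.round(1),"z",M[:,2].round(3),"y",M[:,1].round(3),"ang",np.degrees(np.arctan2(M[2,2],M[0,2])).round(1),"w",round(s['width'],4),"ff",round(s['finger_force'],1),"ft",np.round(Q@s['ft_force'],1),"t",s['clock'],"q",np.round(s['joints'],2))
    print("shift tool mm",(M.T@(np.array([tx,0,tz])-p)).round(1))
E
python3 -c "
from h import *
rep(23,118)"
```

```text
clock: 8.45
position: [0.6051, 0.037, 0.2084]
ee_rot: [2.318, 1.088, -1.094]
ft_force: [0.1, -0.3, -0.5]
width: 0.0552
finger_force: 0.0
tcp [-10.4   1.6 208.4] z [-0.77   0.002 -0.638] y [ 0.003 -1.    -0.006] ang -140.4 w 0.0552 ff 0.0 ft [-0.2 -0.3 -0.5] t 8.45 q [ 0.14  0.84  0.91 -0.61  2.03  0.74]
shift tool mm [90.9  2.2 32. ]
```

```bash
python3 -m creep '[{"ax":0,"ay":0,"az":0,"dx":0.018,"dy":0.0003,"dz":0.0064,"jaw":0.6},{"ax":0,"ay":0,"az":0,"dx":0.018,"dy":0.0003,"dz":0.0064,"jaw":0.6},{"ax":0,"ay":0,"az":0,"dx":0.018,"dy":0.0003,"dz":0.0064,"jaw":0.6},{"ax":0,"ay":0,"az":0,"dx":0.018,"dy":0.0003,"dz":0.0064,"jaw":0.6},{"ax":0,"ay":0,"az":0,"dx":0.018,"dy":0.0003,"dz":0.0064,"jaw":0.6},{"ax":0,"ay":0,"az":0,"dx":0,"dy":0,"dz":0,"jaw":0.6}]'
python3 - <<'E'
from h import *
W,d,p=wrist("w3");rep(-23,79.3)
C=cl(W);ok=(d>0)&(abs(C[...,0])<60)&(abs(C[...,1])<70)&(C[...,2]>60)&(C[...,2]<115)
P=C[ok];print(len(P))
for y0,y1 in((-15,15),(-70,-48),(48,70)):
    q=P[(P[:,1]>y0)&(P[:,1]<y1)];print(y0,[(x,q[(q[:,0]>=x)&(q[:,0]<x+2)][:,2].max().round(0)) for x in range(-50,30,2) if ((q[:,0]>=x)&(q[:,0]<x+2)).any()])
E
```

```text
clock: 9.05
position: [0.6276, 0.0604, 0.1209]
ee_rot: [2.322, 1.086, -1.088]
ft_force: [0.2, -0.0, -0.4]
width: 0.0547
finger_force: 0.0
tcp [ 22.   -1.2 122.8] z [-0.767  0.001 -0.642] y [ 0.    -1.    -0.002] ang -140.1 w 0.0554 ff 0.0 ft [ 0.3 -0.6  0.3] t 9.1 q [ 0.16  1.01  0.82 -0.58  1.99  0.81]
shift tool mm [ 4.4 -1.1 62.4]
13864
-15 [(-44, np.float64(79.0)), (-42, np.float64(84.0)), (-40, np.float64(84.0)), (-38, np.float64(84.0)), (-28, np.float64(101.0)), (-26, np.float64(101.0)), (-24, np.float64(101.0)), (-22, np.float64(98.0)), (-20, np.float64(92.0)), (10, np.float64(96.0)), (12, np.float64(97.0)), (14, np.float64(97.0)), (16, np.float64(97.0)), (18, np.float64(97.0)), (20, np.float64(97.0)), (22, np.float64(97.0)), (24, np.float64(97.0)), (26, np.float64(97.0)), (28, np.float64(95.0))]
-70 [(-48, np.float64(65.0)), (-46, np.float64(76.0)), (-44, np.float64(82.0)), (-42, np.float64(83.0)), (-40, np.float64(91.0)), (-38, np.float64(93.0)), (-36, np.float64(93.0)), (-34, np.float64(76.0)), (-32, np.float64(75.0)), (-30, np.float64(73.0)), (-28, np.float64(100.0)), (-26
[... 252 characters left out ...]
64(87.0)), (26, np.float64(85.0)), (28, np.float64(85.0))]
48 [(-48, np.float64(64.0)), (-46, np.float64(72.0)), (-44, np.float64(77.0)), (-42, np.float64(84.0)), (-40, np.float64(92.0)), (-38, np.float64(92.0)), (-36, np.float64(93.0)), (-34, np.float64(83.0)), (-32, np.float64(74.0)), (-30, np.float64(73.0)), (-28, np.float64(71.0)), (-26, np.float64(101.0)), (-24, np.float64(101.0)), (-22, np.float64(99.0)), (6, np.float64(83.0)), (8, np.float64(84.0)), (10, np.float64(84.0)), (12, np.float64(84.0)), (14, np.float64(84.0)), (16, np.float64(84.0)), (18, np.float64(84.0)), (20, np.float64(84.0)), (22, np.float64(84.0)), (24, np.float64(85.0)), (26, np.float64(84.0)), (28, np.float64(84.0))]
```

View pics/w3.png

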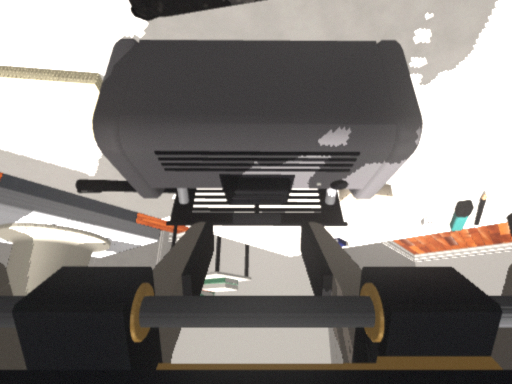

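The wrist view looks down past the deck. The keeper is at (257,208) on the flange, centred between the fingertips (212 and 302), and the tab is at (256,187). Heights match expectation, so I go in under the flange.

```bash
python3 -m creep '[{"ax":0,"ay":0,"az":0,"dx":0.0011,"dy":-0.0002,"dz":0.01,"jaw":0.6},{"ax":0,"ay":0,"az":0,"dx":0.0011,"dy":-0.0002,"dz":0.01,"jaw":0.6},{"ax":0,"ay":0,"az":0,"dx":0.0011,"dy":-0.0002,"dz":0.01,"jaw":0.6},{"ax":0,"ay":0,"az":0,"dx":0.0011,"dy":0,"dz":0.01,"jaw":0.6},{"ax":0,"ay":0,"az":0,"dx":0,"dy":0,"dz":0.004,"jaw":0.6},{"ax":0,"ay":0,"az":0,"dx":0,"dy":0,"dz":0.003,"jaw":0.6},{"ax":0,"ay":0,"az":0,"dx":0,"dy":0,"dz":0.003,"jaw":0.6},{"ax":0,"ay":0,"az":0,"dx":0,"dy":0,"dz":0.003,"jaw":0.6},{"ax":0,"ay":0,"az":0,"dx":0,"dy":0,"dz":0.003,"jaw":0.6},{"ax":0,"ay":0,"az":0,"dx":0,"dy":0,"dz":0.003,"jaw":0.6},{"ax":0,"ay":0,"az":0,"dx":0,"dy":0,"dz":0.003,"jaw":0.6},{"ax":0,"ay":0,"az":0,"dx":0,"dy":0,"dz":0,"jaw":0.6}]'
python3 - <<'E'
from h import *
W,d,p=wrist("w4");rep(-23,79.3)
C=cl(W);P=C[(d>0)&(abs(C[...,0])<60)&(abs(C[...,1])<70)&(C[...,2]>60)&(C[...,2]<115)]
for y0,y1 in((-15,15),(-70,-48),(48,70)):
    q=P[(P[:,1]>y0)&(P[:,1]<y1)];print(y0,[(x,q[(q[:,0]>=x)&(q[:,0]<x+2)][:,2].max().round(0)) for x in range(-50,0,2) if ((q[:,0]>=x)&(q[:,0]<x+2)).any()])
E
```

```text
clock: 10.3
position: [0.5994, 0.026, 0.0805]
ee_rot: [2.322, 1.084, -1.084]
ft_force: [0.0, 0.3, -0.1]
width: 0.0555
finger_force: 0.0
tcp [-22.3  -1.2  80.7] z [-0.766 -0.    -0.643] y [ 0. -1. -0.] ang -140.0 w 0.0551 ff 0.0 ft [ 0.7 -0.9 -0.2] t 10.35 q [ 0.12  0.95  1.   -0.58  1.86  0.85]
shift tool mm [ 0.6 -1.2  1.4]
-15 [(-42, np.float64(86.0)), (-40, np.float64(86.0)), (-38, np.float64(86.0)), (-28, np.float64(100.0)), (-26, np.float64(101.0)), (-24, np.float64(101.0)), (-22, np.float64(99.0)), (-20, np.float64(93.0))]
-70 [(-48, np.float64(65.0)), (-46, np.float64(77.0)), (-44, np.float64(80.0)), (-42, np.float64(88.0)), (-40, np.float64(92.0)), (-38, np.float64(93.0)), (-36, np.float64(94.0)), (-34, np.float64(94.0)), (-32, np.float64(95.0)), (-30, np.float64(95.0)), (-28, np.float64(97.0)), (-26, np.float64(101.0)), (-24, np.float64(101.0))]
48 [(-48, np.float64(65.0)), (-46, np.float64(72.0)), (-44, np.float64(79.0)), (-42, np.float64(83.0)), (-40, np.float64(89.0)), (-38, np.float64(93.0)), (-36, np.float64(94.0)), (-34, np.float64(94.0)), (-32, np.float64(94.0)), (-30, np.float64(96.0)), (-28, np.float64(97.0)), (-26, np.float64(101.0)), (-24, np.float64(101.0))]
```

View pics/w4.png

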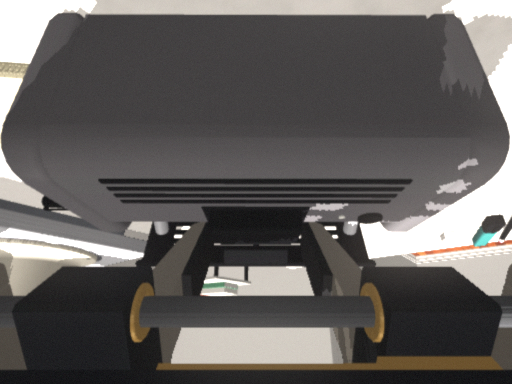

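The grille has not moved. The keeper is between the fingers at (225–290, 255). I close gently, then firm up.

```bash
python3 -m creep '[{"ax":0,"ay":0,"az":0,"dx":0,"dy":0,"dz":0,"jaw":0.5},{"ax":0,"ay":0,"az":0,"dx":0,"dy":0,"dz":0,"jaw":0.45},{"ax":0,"ay":0,"az":0,"dx":0,"dy":0,"dz":0,"jaw":0.4},{"ax":0,"ay":0,"az":0,"dx":0,"dy":0,"dz":0,"jaw":0.35},{"ax":0,"ay":0,"az":0,"dx":0,"dy":0,"dz":0,"jaw":0.3},{"ax":0,"ay":0,"az":0,"dx":0,"dy":0,"dz":0,"jaw":0.3}]' 10; python3 -c "
from h import *
rep(-23,79.3)"
```

```text
clock: 10.95
position: [0.5996, 0.0263, 0.0811]
ee_rot: [2.322, 1.084, -1.083]
ft_force: [-1.2, 0.8, 1.2]
width: 0.0387
finger_force: 10.2
tcp [-22.1  -1.1  81.1] z [-0.766 -0.    -0.643] y [ 0. -1. -0.] ang -140.0 w 0.0387 ff 10.2 ft [-0.1  1.4  1.2] t 10.95 q [ 0.12  0.95  1.   -0.58  1.86  0.85]
shift tool mm [ 0.8 -1.1  1.8]
```

Width is 38.7 mm, so the keeper is held. I firm the grip to 30 N and tip about the sill: with the pivot in the tool frame at (+25, +68) mm, each 2.5° row needs dx -2.96 mm and dz +1.15 mm.

```bash
python3 -m creep '[{"ax":0,"ay":0,"az":0,"dx":0,"dy":0,"dz":0,"jaw":0.3},{"ax":0,"ay":0,"az":0,"dx":0,"dy":0,"dz":0,"jaw":0.3},{"ax":0,"ay":2.5,"az":0,"dx":-0.00296,"dy":0,"dz":0.00115,"jaw":0.3},{"ax":0,"ay":2.5,"az":0,"dx":-0.00296,"dy":0,"dz":0.00115,"jaw":0.3},{"ax":0,"ay":2.5,"az":0,"dx":-0.00296,"dy":0,"dz":0.00115,"jaw":0.3},{"ax":0,"ay":2.5,"az":0,"dx":-0.00296,"dy":0,"dz":0.00115,"jaw":0.3},{"ax":0,"ay":2.5,"az":0,"dx":-0.00296,"dy":0,"dz":0.00115,"jaw":0.3},{"ax":0,"ay":2.5,"az":0,"dx":-0.00296,"dy":0,"dz":0.00115,"jaw":0.3},{"ax":0,"ay":0,"az":0,"dx":0,"dy":0,"dz":0,"jaw":0.3}]' 30; python3 - <<'E'
from h import *
W,d,p=wrist("w5");rep(0,0)
C=cl(W);P=C[(d>0)&(C[...,0]<-5)&(C[...,0]>-110)&(abs(C[...,1])<70)&(C[...,2]>10)&(C[...,2]<125)]
for y0,y1 in((-18,18),(-74,-48),(48,74)):
    q=P[(P[:,1]>y0)&(P[:,1]<y1)];print(y0,[(z,*np.percentile(q[(q[:,2]>=z)&(q[:,2]<z+4)][:,0],[3,97]).round(0)) for z in range(10,120,4) if ((q[:,2]>=z)&(q[:,2]<z+4)).sum()>5])
E
```

```text
clock: 11.85
position: [0.5887, 0.012, 0.089]
ee_rot: [2.516, 1.172, -0.79]
ft_force: [-0.2, -0.3, 0.1]
width: 0.0364
finger_force: 30.0
tcp [-40.   -1.8  88.8] z [-0.574 -0.001 -0.819] y [-0.    -1.     0.001] ang -125.0 w 0.0364 ff 30.0 ft [ 0.3 -0.8  3.5] t 11.9 q [ 0.05  0.71  1.25 -0.44  1.62  0.82]
shift tool mm [83.7 -1.9 49.8]
-18 [(42, np.float64(-57.0), np.float64(-53.0)), (46, np.float64(-56.0), np.float64(-53.0)), (50, np.float64(-57.0), np.float64(-53.0)), (54, np.float64(-56.0), np.float64(-53.0)), (58, np.float64(-57.0), np.float64(-54.0)), (62, np.float64(-57.0), np.float64(-54.0)), (66, np.float64(-57.0), np.float64(-55.0)), (70, np.float64(-58.0), np.float64(-55.0)), (74, np.float64(-57.0), np.float64(-55.0)), (78, np.float64(-58.0), np.float64(-55.0)), (82, np.float64(-58.0), np.float64(-55.0)), (86, np.float64(-57.0), np.float64(-32.0)), (90, np.float64(-56.0), np.float64(-27.0)), (94, np.float64(-45.0), np.float64(-24.0)), (98, np.float64(-45.0), np.float64(-25.0)), (102, np.float64(-47.0), np.float64(-23.0)), (106, np.float64(-49.0), np.float64(-17.0)), (110, np
[... 1373 characters left out ...]
np.float64(-55.0), np.float64(-49.0)), (50, np.float64(-56.0), np.float64(-50.0)), (54, np.float64(-55.0), np.float64(-50.0)), (58, np.float64(-56.0), np.float64(-15.0)), (62, np.float64(-56.0), np.float64(-16.0)), (66, np.float64(-56.0), np.float64(-21.0)), (70, np.float64(-57.0), np.float64(-27.0)), (74, np.float64(-57.0), np.float64(-33.0)), (78, np.float64(-58.0), np.float64(-51.0)), (82, np.float64(-57.0), np.float64(-51.0)), (86, np.float64(-57.0), np.float64(-52.0)), (90, np.float64(-57.0), np.float64(-55.0)), (94, np.float64(-57.0), np.float64(-54.0)), (98, np.float64(-53.0), np.float64(-49.0)), (102, np.float64(-48.0), np.float64(-45.0)), (106, np.float64(-50.0), np.float64(-45.0))]
```

The grille follows rigidly and is now about upright (inner face at x≈-55 at all heights). I continue.

```bash
python3 -m creep '[{"ax":0,"ay":2.5,"az":0,"dx":-0.00296,"dy":0,"dz":0.00115,"jaw":0.3},{"ax":0,"ay":2.5,"az":0,"dx":-0.00296,"dy":0,"dz":0.00115,"jaw":0.3},{"ax":0,"ay":2.5,"az":0,"dx":-0.00296,"dy":0,"dz":0.00115,"jaw":0.3},{"ax":0,"ay":2.5,"az":0,"dx":-0.00296,"dy":0,"dz":0.00115,"jaw":0.3},{"ax":0,"ay":2.5,"az":0,"dx":-0.00296,"dy":0,"dz":0.00115,"jaw":0.3},{"ax":0,"ay":2.5,"az":0,"dx":-0.00296,"dy":0,"dz":0.00115,"jaw":0.3},{"ax":0,"ay":2.5,"az":0,"dx":-0.00296,"dy":0,"dz":0.00115,"jaw":0.3},{"ax":0,"ay":2.5,"az":0,"dx":-0.00296,"dy":0,"dz":0.00115,"jaw":0.3},{"ax":0,"ay":2.5,"az":0,"dx":-0.00296,"dy":0,"dz":0.00115,"jaw":0.3},{"ax":0,"ay":2.5,"az":0,"dx":-0.00296,"dy":0,"dz":0.00115,"jaw":0.3},{"ax":0,"ay":2.5,"az":0,"dx":-0.00296,"dy":0,"dz":0.00115,"jaw":0.3},{"ax":0,"ay":2.5,"az":0,"dx":-0.00296,"dy":0,"dz":0.00115,"jaw":0.3},{"ax":0,"ay":2.5,"az":0,"dx":-0.00296,"dy":0,"dz":0.00115,"jaw":0.3},{"ax":0,"ay":2.5,"az":0,"dx":-0.00296,"dy":0,"dz":0.00115,"jaw":0.3},{"ax":0,"ay":0,"az":0,"dx":0,"dy":0,"dz":0,"jaw":0.3}]'; cat >> h.py <<'E'
def prof(name):
    """fit of the grille's inner face (off the middle) in cleaner x-z"""
    W,d,p=wrist(name);rep(0,0);C=cl(W)
    P=C[(d>0)&(C[...,0]<-45)&(C[...,0]>-260)&(abs(C[...,1])>48)&(abs(C[...,1])<72)&(C[...,2]<125)]
    print("x bins: z lo/hi",[(x,*np.percentile(P[(P[:,0]>=x)&(P[:,0]<x+8)][:,2],[5,95]).round(0)) for x in range(-260,-44,8) if ((P[:,0]>=x)&(P[:,0]<x+8)).sum()>8])
E
python3 -c "
from h import *
prof('w6')"
```

```text
clock: 13.4
position: [0.5595, -0.0214, 0.0853]
ee_rot: [-2.847, -1.326, 0.003]
ft_force: [0.7, 1.1, -0.8]
width: 0.0364
finger_force: 30.0
tcp [-84.   -1.1  85.6] z [-0.002  0.001 -1.   ] y [-0.    -1.    -0.001] ang -90.1 w 0.0365 ff 30.0 ft [ 0.1  0.1 -1.2] t 13.45 q [-0.25  0.26  1.75 -0.    1.13  0.45]
shift tool mm [84.1 -1.  85.4]
x bins: z lo/hi [(-260, np.float64(0.0), np.float64(2.0)), (-252, np.float64(0.0), np.float64(2.0)), (-244, np.float64(0.0), np.float64(2.0)), (-236, np.float64(0.0), np.float64(2.0)), (-140, np.float64(0.0), np.float64(2.0)), (-132, np.float64(-0.0), np.float64(2.0)), (-124, np.float64(0.0), np.float64(2.0)), (-116, np.float64(-0.0), np.float64(2.0)), (-108, np.float64(1.0), np.float64(97.0)), (-100, np.float64(1.0), np.float64(97.0)), (-92, np.float64(1.0), np.float64(70.0)), (-84, np.float64(1.0), np.float64(59.0)), (-76, np.float64(32.0), np.float64(48.0)), (-68, np.float64(7.0), np.float64(36.0)), (-60, np.float64(5.0), np.float64(24.0)), (-52, np.float64(5.0), np.float64(7.0))]
```

View pics/w6.png

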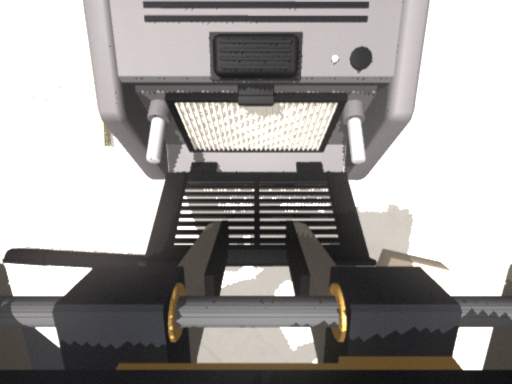

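The wrist view shows the grille at lean of about 36°, its tongues at (205,168) and (310,168) at the sill, and the keeper held between the fingers. I continue in two halves.

```bash
python3 -m creep '[{"ax":0,"ay":2.5,"az":0,"dx":-0.00296,"dy":0,"dz":0.00115,"jaw":0.3},{"ax":0,"ay":2.5,"az":0,"dx":-0.00296,"dy":0,"dz":0.00115,"jaw":0.3},{"ax":0,"ay":2.5,"az":0,"dx":-0.00296,"dy":0,"dz":0.00115,"jaw":0.3},{"ax":0,"ay":2.5,"az":0,"dx":-0.00296,"dy":0,"dz":0.00115,"jaw":0.3},{"ax":0,"ay":2.5,"az":0,"dx":-0.00296,"dy":0,"dz":0.00115,"jaw":0.3},{"ax":0,"ay":2.5,"az":0,"dx":-0.00296,"dy":0,"dz":0.00115,"jaw":0.3},{"ax":0,"ay":2.5,"az":0,"dx":-0.00296,"dy":0,"dz":0.00115,"jaw":0.3},{"ax":0,"ay":2.5,"az":0,"dx":-0.00296,"dy":0,"dz":0.00115,"jaw":0.3},{"ax":0,"ay":2.5,"az":0,"dx":-0.00296,"dy":0,"dz":0.00115,"jaw":0.3},{"ax":0,"ay":2.5,"az":0,"dx":-0.00296,"dy":0,"dz":0.00115,"jaw":0.3},{"ax":0,"ay":2.5,"az":0,"dx":-0.00296,"dy":0,"dz":0.00115,"jaw":0.3},{"ax":0,"ay":2.5,"az":0,"dx":-0.00296,"dy":0,"dz":0.00115,"jaw":0.3},{"ax":0,"ay":0,"az":0,"dx":0,"dy":0,"dz":0,"jaw":0.3}]';python3 -c "
from h import *
prof('w7')"
```

```text
clock: 14.75
position: [0.5398, -0.0444, 0.0635]
ee_rot: [-2.573, -1.199, -0.686]
ft_force: [-0.6, 0.6, -1.4]
width: 0.0361
finger_force: 30.0
tcp [-114.4   -1.    64. ] z [ 0.499  0.002 -0.867] y [ 0.001 -1.    -0.002] ang -60.1 w 0.0363 ff 30.0 ft [ 0.  -0.7 -0.5] t 14.8 q [-0.62  0.14  2.04  0.62  1.02 -0.28]
shift tool mm [ 67.2  -0.8 112.6]
x bins: z lo/hi [(-140, np.float64(65.0), np.float64(67.0)), (-132, np.float64(50.0), np.float64(66.0)), (-124, np.float64(44.0), np.float64(52.0)), (-116, np.float64(1.0), np.float64(49.0)), (-108, np.float64(0.0), np.float64(46.0)), (-100, np.float64(1.0), np.float64(42.0)), (-92, np.float64(0.0), np.float64(38.0)), (-84, np.float64(0.0), np.float64(34.0)), (-76, np.float64(0.0), np.float64(30.0)), (-68, np.float64(20.0), np.float64(27.0)), (-60, np.float64(5.0), np.float64(21.0)), (-52, np.float64(5.0), np.float64(16.0))]
```

```bash
python3 -m creep '[{"ax":0,"ay":2.5,"az":0,"dx":-0.00296,"dy":0,"dz":0.00115,"jaw":0.3},{"ax":0,"ay":2.5,"az":0,"dx":-0.00296,"dy":0,"dz":0.00115,"jaw":0.3},{"ax":0,"ay":2.5,"az":0,"dx":-0.00296,"dy":0,"dz":0.00115,"jaw":0.3},{"ax":0,"ay":2.5,"az":0,"dx":-0.00296,"dy":0,"dz":0.00115,"jaw":0.3},{"ax":0,"ay":2.5,"az":0,"dx":-0.00296,"dy":0,"dz":0.00115,"jaw":0.3},{"ax":0,"ay":2.5,"az":0,"dx":-0.00296,"dy":0,"dz":0.00115,"jaw":0.3},{"ax":0,"ay":2.5,"az":0,"dx":-0.00296,"dy":0,"dz":0.00115,"jaw":0.3},{"ax":0,"ay":2.5,"az":0,"dx":-0.00296,"dy":0,"dz":0.00115,"jaw":0.3},{"ax":0,"ay":2.5,"az":0,"dx":-0.00296,"dy":0,"dz":0.00115,"jaw":0.3},{"ax":0,"ay":2.5,"az":0,"dx":-0.00296,"dy":0,"dz":0.00115,"jaw":0.3},{"ax":0,"ay":0,"az":0,"dx":0,"dy":0,"dz":0,"jaw":0.3}]';python3 -c "
from h import *
prof('w8')"
```

```text
clock: 15.9
position: [0.531, -0.0554, 0.0357]
ee_rot: [-2.252, -1.05, -1.169]
ft_force: [-1.2, -0.3, -1.0]
width: 0.0365
finger_force: 30.0
tcp [-128.7   -1.3   36.2] z [ 0.818  0.002 -0.575] y [ 0.002 -1.    -0.002] ang -35.1 w 0.0365 ff 30.0 ft [ 0.1  0.6 -1.2] t 15.95 q [-0.89  0.38  2.09  1.03  1.21 -0.86]
shift tool mm [ 44.4  -1.1 126.2]
x bins: z lo/hi [(-220, np.float64(116.0), np.float64(125.0)), (-212, np.float64(113.0), np.float64(124.0)), (-204, np.float64(115.0), np.float64(119.0)), (-196, np.float64(116.0), np.float64(121.0)), (-148, np.float64(26.0), np.float64(32.0)), (-140, np.float64(20.0), np.float64(23.0)), (-132, np.float64(19.0), np.float64(24.0)), (-124, np.float64(18.0), np.float64(24.0)), (-116, np.float64(1.0), np.float64(24.0)), (-108, np.float64(0.0), np.float64(24.0)), (-100, np.float64(0.0), np.float64(25.0)), (-92, np.float64(0.0), np.float64(24.0)), (-84, np.float64(0.0), np.float64(25.0)), (-76, np.float64(0.0), np.float64(24.0)), (-68, np.float64(4.0), np.float64(24.0)), (-60, np.float64(20.0), np.float64(21.0)), (-52, np.float64(6.0), np.float64(21.0))]
```

View pics/w8.png

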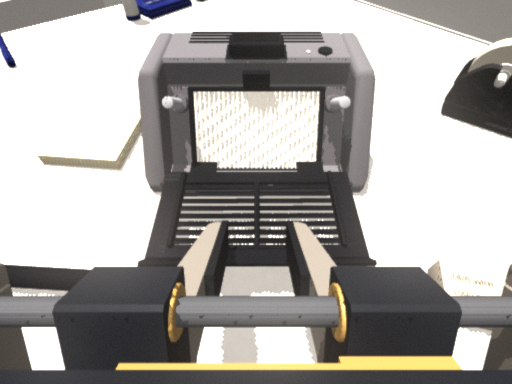

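The grille is level at z≈20 mm, held by its keeper, with the tongues at (205,168) and (312,168) just above the sill. I lower the top edge to the worktop over the sill.

```bash
python3 -m creep '[{"ax":0,"ay":2.5,"az":0,"dx":-0.00296,"dy":0,"dz":0.00115,"jaw":0.3},{"ax":0,"ay":2.5,"az":0,"dx":-0.00296,"dy":0,"dz":0.00115,"jaw":0.3},{"ax":0,"ay":2,"az":0,"dx":-0.00238,"dy":0,"dz":0.0009,"jaw":0.3},{"ax":0,"ay":1,"az":0,"dx":-0.00119,"dy":0,"dz":0.00044,"jaw":0.3},{"ax":0,"ay":1,"az":0,"dx":-0.00119,"dy":0,"dz":0.00044,"jaw":0.3},{"ax":0,"ay":0,"az":0,"dx":0,"dy":0,"dz":0,"jaw":0.3}]';python3 -c "
from h import *
prof('w9')"
```

```text
clock: 16.55
position: [0.53, -0.0571, 0.0254]
ee_rot: [-2.121, -0.99, -1.324]
ft_force: [-0.3, 0.2, -0.9]
width: 0.0368
finger_force: 30.0
tcp [-130.8   -1.4   25.5] z [ 0.899  0.001 -0.439] y [ 0.001 -1.    -0.   ] ang -26.0 w 0.0363 ff 30.0 ft [-0.6 -0.4 -0.3] t 16.6 q [-0.96  0.52  2.06  1.11  1.32 -1.01]
shift tool mm [ 34.5  -1.3 128.8]
x bins: z lo/hi [(-236, np.float64(99.0), np.float64(102.0)), (-228, np.float64(91.0), np.float64(100.0)), (-220, np.float64(91.0), np.float64(96.0)), (-212, np.float64(93.0), np.float64(99.0)), (-204, np.float64(95.0), np.float64(97.0)), (-156, np.float64(17.0), np.float64(19.0)), (-148, np.float64(14.0), np.float64(19.0)), (-140, np.float64(9.0), np.float64(12.0)), (-132, np.float64(9.0), np.float64(14.0)), (-124, np.float64(2.0), np.float64(16.0)), (-116, np.float64(0.0), np.float64(17.0)), (-108, np.float64(1.0), np.float64(18.0)), (-100, np.float64(1.0), np.float64(20.0)), (-92, np.float64(0.0), np.float64(21.0)), (-84, np.float64(1.0), np.float64(22.0)), (-76, np.float64(1.0), np.float64(24.0)), (-68, np.float64(0.0), np.float64(24.0)), (-60, np.float64(21.0), np.float64(23.0)), (-52, np.float64(22.0), np.float64(24.0))]
```

```bash
python3 -m creep '[{"ax":0,"ay":1,"az":0,"dx":-0.00119,"dy":0,"dz":0.00044,"jaw":0.3},{"ax":0,"ay":1,"az":0,"dx":-0.00119,"dy":0,"dz":0.00044,"jaw":0.3},{"ax":0,"ay":1,"az":0,"dx":-0.00119,"dy":0,"dz":0.00044,"jaw":0.3},{"ax":0,"ay":1,"az":0,"dx":-0.00119,"dy":0,"dz":0.00044,"jaw":0.3},{"ax":0,"ay":0,"az":0,"dx":0,"dy":0,"dz":0,"jaw":0.3}]';python3 -c "
from h import *
prof('w10')"
```

```text
clock: 17.1
position: [0.5297, -0.0575, 0.0212]
ee_rot: [-2.056, -0.959, -1.393]
ft_force: [-2.0, -0.8, 6.3]
width: 0.0363
finger_force: 30.0
tcp [-131.3   -1.4   21.2] z [ 0.929  0.001 -0.371] y [ 0. -1. -0.] ang -21.8 w 0.0366 ff 30.0 ft [-2.1  1.2  5.2] t 17.15 q [-0.98  0.59  2.04  1.14  1.37 -1.07]
shift tool mm [ 29.1  -1.4 129.8]
x bins: z lo/hi [(-244, np.float64(88.0), np.float64(90.0)), (-236, np.float64(79.0), np.float64(88.0)), (-228, np.float64(80.0), np.float64(90.0)), (-220, np.float64(83.0), np.float64(86.0)), (-212, np.float64(86.0), np.float64(88.0)), (-156, np.float64(12.0), np.float64(13.0)), (-148, np.float64(10.0), np.float64(14.0)), (-140, np.float64(1.0), np.float64(8.0)), (-132, np.float64(5.0), np.float64(11.0)), (-124, np.float64(6.0), np.float64(13.0)), (-116, np.float64(0.0), np.float64(14.0)), (-108, np.float64(1.0), np.float64(16.0)), (-100, np.float64(0.0), np.float64(18.0)), (-92, np.float64(1.0), np.float64(20.0)), (-84, np.float64(0.0), np.float64(22.0)), (-76, np.float64(1.0), np.float64(24.0)), (-68, np.float64(0.0), np.float64(24.0)), (-60, np.float64(22.0), np.float64(24.0)), (-52, np.float64(23.0), np.float64(25.0))]
```

The force rose by 6 N, so the top edge rests on the worktop and the foot is still over the sill. I draw it 60 mm horizontally forward.

```bash
python3 -m creep '[{"ax":0,"ay":0,"az":0,"dx":-0.0014,"dy":0,"dz":-0.0048,"jaw":0.3},{"ax":0,"ay":0,"az":0,"dx":-0.00186,"dy":0,"dz":-0.00465,"jaw":0.3},{"ax":0,"ay":0,"az":0,"dx":-0.00186,"dy":0,"dz":-0.00465,"jaw":0.3},{"ax":0,"ay":0,"az":0,"dx":-0.00186,"dy":0,"dz":-0.00465,"jaw":0.3},{"ax":0,"ay":0,"az":0,"dx":-0.00186,"dy":0,"dz":-0.00465,"jaw":0.3},{"ax":0,"ay":0,"az":0,"dx":-0.00186,"dy":0,"dz":-0.00465,"jaw":0.3},{"ax":0,"ay":0,"az":0,"dx":-0.00186,"dy":0,"dz":-0.00465,"jaw":0.3},{"ax":0,"ay":0,"az":0,"dx":-0.00186,"dy":0,"dz":-0.00465,"jaw":0.3},{"ax":0,"ay":0,"az":0,"dx":-0.00186,"dy":0,"dz":-0.00465,"jaw":0.3},{"ax":0,"ay":0,"az":0,"dx":-0.00186,"dy":0,"dz":-0.00465,"jaw":0.3},{"ax":0,"ay":0,"az":0,"dx":-0.00186,"dy":0,"dz":-0.00465,"jaw":0.3},{"ax":0,"ay":0,"az":0,"dx":-0.00186,"dy":0,"dz":-0.00465,"jaw":0.3},{"ax":0,"ay":0,"az":0,"dx":0,"dy":0,"dz":0,"jaw":0.3}]';python3 -c "
from h import *
prof('w11')"
```

```text
clock: 18.45
position: [0.4907, -0.104, 0.0212]
ee_rot: [-2.06, -0.961, -1.39]
ft_force: [0.7, 2.0, 2.8]
width: 0.0366
finger_force: 30.0
tcp [-191.6   -1.4   21.3] z [ 0.927  0.    -0.374] y [ 0. -1. -0.] ang -22.0 w 0.0365 ff 30.0 ft [2.6 0.6 4.3] t 18.5 q [-1.11  0.6   2.03  1.03  1.43 -1.1 ]
shift tool mm [ 52.   -1.4 185.7]
x bins: z lo/hi [(-212, np.float64(11.0), np.float64(14.0)), (-204, np.float64(1.0), np.float64(11.0)), (-196, np.float64(5.0), np.float64(8.0)), (-188, np.float64(6.0), np.float64(12.0)), (-180, np.float64(1.0), np.float64(14.0)), (-172, np.float64(1.0), np.float64(16.0)), (-164, np.float64(1.0), np.float64(18.0)), (-156, np.float64(1.0), np.float64(19.0)), (-148, np.float64(0.0), np.float64(21.0)), (-140, np.float64(0.0), np.float64(23.0)), (-132, np.float64(0.0), np.float64(25.0)), (-124, np.float64(0.0), np.float64(23.0)), (-116, np.float64(0.0), np.float64(25.0)), (-108, np.float64(-0.0), np.float64(1.0)), (-92, np.float64(0.0), np.float64(1.0)), (-84, np.float64(-0.0), np.float64(1.0)), (-76, np.float64(0.0), np.float64(8.0)), (-68, np.float64(0.0), np.float64(16.0))]
```

View pics/w11.png

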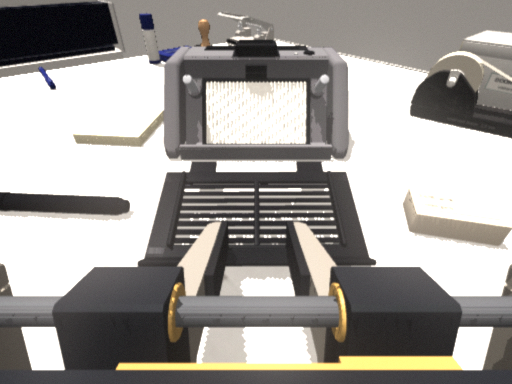

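The foot is free of the sill: there is worktop between the tongues (203,165)/(312,165) and the cleaner foot (y≈152), with marker and box undisturbed. I lower the foot by rotating back about the resting top edge.

```bash
python3 -m creep '[{"ax":0,"ay":-2,"az":0,"dx":0.0001,"dy":0,"dz":0.00075,"jaw":0.3},{"ax":0,"ay":-2,"az":0,"dx":0.0001,"dy":0,"dz":0.00075,"jaw":0.3},{"ax":0,"ay":-2,"az":0,"dx":0.0001,"dy":0,"dz":0.00075,"jaw":0.3},{"ax":0,"ay":-2,"az":0,"dx":0.0001,"dy":0,"dz":0.00075,"jaw":0.3},{"ax":0,"ay":-1.5,"az":0,"dx":0.0001,"dy":0,"dz":0.00055,"jaw":0.3},{"ax":0,"ay":-1,"az":0,"dx":0,"dy":0,"dz":0.0004,"jaw":0.3},{"ax":0,"ay":-1,"az":0,"dx":0,"dy":0,"dz":0.0004,"jaw":0.3},{"ax":0,"ay":0,"az":0,"dx":0,"dy":0,"dz":0,"jaw":0.3}]';python3 -c "
from h import *
prof('w12')"
```

```text
clock: 19.3
position: [0.4938, -0.1004, 0.02]
ee_rot: [-2.232, -1.043, -1.198]
ft_force: [-0.5, 1.7, 6.3]
width: 0.0363
finger_force: 30.0
tcp [-187.2   -1.5   19.9] z [ 0.834  0.001 -0.552] y [ 0.001 -1.     0.001] ang -33.5 w 0.0364 ff 30.0 ft [0.8 1.7 7.1] t 19.35 q [-1.03  0.44  2.08  0.96  1.28 -0.96]
shift tool mm [ 86.8  -1.3 167.1]
x bins: z lo/hi [(-260, np.float64(98.0), np.float64(103.0)), (-252, np.float64(98.0), np.float64(101.0)), (-212, np.float64(13.0), np.float64(16.0)), (-204, np.float64(1.0), np.float64(16.0)), (-196, np.float64(4.0), np.float64(6.0)), (-188, np.float64(3.0), np.float64(9.0)), (-180, np.float64(1.0), np.float64(9.0)), (-172, np.float64(0.0), np.float64(9.0)), (-164, np.float64(1.0), np.float64(9.0)), (-156, np.float64(1.0), np.float64(9.0)), (-148, np.float64(0.0), np.float64(9.0)), (-140, np.float64(0.0), np.float64(9.0)), (-132, np.float64(2.0), np.float64(9.0)), (-124, np.float64(4.0), np.float64(8.0)), (-116, np.float64(0.0), np.float64(5.0)), (-108, np.float64(-0.0), np.float64(4.0)), (-100, np.float64(-0.0), np.float64(1.0)), (-92, np.float64(-0.0), np.float64(1.0)), (-84, np.float64(-0.0), np.float64(1.0)), (-76, np.float64(-0.0), np.float64(2.0)), (-68, np.float64(0.0), np.float64(17.0)), (-52, np.float64(5.0), np.float64(6.0))]
```

It lies flat (ribs at z≈9 mm all along, foot about 36 mm clear of the cleaner). I release, back off away from the flange, and retract.

```bash
python3 -m creep '[{"ax":0,"ay":0,"az":0,"dx":0.0005,"dy":0,"dz":-0.0003,"jaw":0.3},{"ax":0,"ay":0,"az":0,"dx":0,"dy":0,"dz":0,"jaw":0.45},{"ax":0,"ay":0,"az":0,"dx":0,"dy":0,"dz":0,"jaw":0.55},{"ax":0,"ay":0,"az":0,"dx":0,"dy":0,"dz":0,"jaw":0.62},{"ax":0,"ay":0,"az":0,"dx":0,"dy":0,"dz":0,"jaw":0.62},{"ax":0,"ay":0,"az":0,"dx":0.002,"dy":0,"dz":0,"jaw":0.62},{"ax":0,"ay":0,"az":0,"dx":0.003,"dy":0,"dz":0,"jaw":0.62},{"ax":0,"ay":0,"az":0,"dx":0.004,"dy":0,"dz":-0.002,"jaw":0.62},{"ax":0,"ay":0,"az":0,"dx":0.006,"dy":0,"dz":-0.006,"jaw":0.62},{"ax":0,"ay":0,"az":0,"dx":0.01,"dy":0,"dz":-0.01,"jaw":0.62},{"ax":0,"ay":0,"az":0,"dx":0.01,"dy":0,"dz":-0.015,"jaw":0.62},{"ax":0,"ay":0,"az":0,"dx":0.02,"dy":0,"dz":-0.02,"jaw":0.62},{"ax":0,"ay":0,"az":0,"dx":0.02,"dy":0,"dz":-0.02,"jaw":0.62},{"ax":0,"ay":0,"az":0,"dx":0.02,"dy":0,"dz":-0.02,"jaw":0.62},{"ax":0,"ay":0,"az":0,"dx":0.02,"dy":0,"dz":-0.02,"jaw":0.62},{"ax":0,"ay":0,"az":0,"dx":0,"dy":0,"dz":0,"jaw":0.62}]';python3 - <<'E'
from h import *
prof('w13')
p,d=manip.grab_frame("top");cv2.imwrite("pics/top1.png",cv2.resize(p[130:290,160:340,::-1],None,fx=4,fy=4,interpolation=3))
C=cl(cloud(d,"top"));m=(d>0)&(abs(C[...,1])<95)&(C[...,0]<-85)&(C[...,0]>-240)&(C[...,2]>3)&(C[...,2]<30)
P=C[m];r=cv2.minAreaRect(P[:,:2].astype(np.float32));print(len(P),r)
E
```

```text
clock: 20.95
position: [0.4748, -0.1262, 0.182]
ee_rot: [-2.235, -1.048, -1.203]
ft_force: [-0.3, -0.5, 0.0]
width: 0.057
finger_force: 0.0
tcp [-218.7   -2.4  180. ] z [ 0.833 -0.002 -0.554] y [ 0.    -1.     0.005] ang -33.6 w 0.0571 ff 0.0 ft [ 0.3  0.7 -0.6] t 21.0 q [-1.1   0.06  2.09  0.87  1.54 -0.7 ]
shift tool mm [-28.7  -3.2 281.8]
x bins: z lo/hi [(-260, np.float64(-1.0), np.float64(2.0)), (-252, np.float64(-1.0), np.float64(2.0)), (-244, np.float64(-1.0), np.float64(2.0)), (-236, np.float64(-1.0), np.float64(2.0)), (-228, np.float64(-1.0), np.float64(2.0)), (-196, np.float64(3.0), np.float64(8.0)), (-188, np.float64(1.0), np.float64(9.0)), (-180, np.float64(1.0), np.float64(9.0)), (-172, np.float64(0.0), np.float64(9.0)), (-164, np.float64(0.0), np.float64(8.0)), (-156, np.float64(-0.0), np.float64(8.0)), (-148, np.float64(0.0), np.float64(8.0)), (-140, np.float64(0.0), np.float64(8.0)), (-132, np.float64(0.0), np.float64(8.0)), (-124, np.float64(3.0), np.float64(7.0)), (-116, np.float64(-0.0), np.float64(5.0)), (-108, np.float64(-0.0), np.float64(4.0)), (-100, np.float64(-1.0), np.float64(2.0)), (-92, np.float64(-0.0), np.float64(2.0)), (-84, np.float64(-1.0), np.float64(1.0)), (-76, np.float64(-0.0), np.float64(2.0)), (-68, np.float64(0.0), np.float64(17.0)), (-60, np.float64(5.0), np.float64(6.0)), (-52, np.float64(4.0), np.float64(7.0))]
883 ((-162.82089233398438, -0.077606201171875), (154.08033752441406, 189.06655883789062), 0.294014036655426)
```

View pics/w13.png

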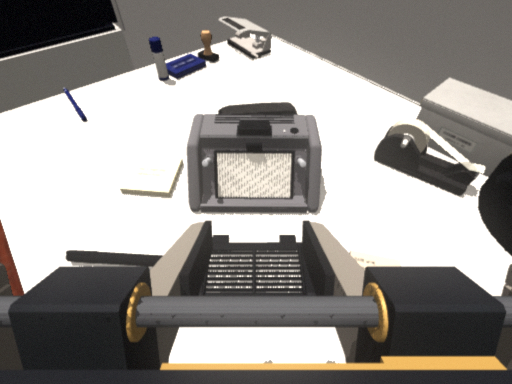

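The grille lies flat and inner side up at (255,270), clear of the cleaner. The gripper is free at 180 mm height, and the pad, marker and stapler are in place. I hand in.

```bash
python3 -c "
from bench import manip
print(manip.sign_off())"
```

```text
the job is handed in; nothing more can be done
None
```

The grille is off: I pressed the release tab to its stop, tipped and lowered the grille under grip, drew it about 36 mm clear of the cleaner and left it flat, inner side up, with nothing else seen to move, and handed in at about 21 s of the 64 s limit (the judge returned no verdict).

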